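# Ready the staining hood

### The job

Get the staining hood ready for work: first switch its fan on by pressing down the raised far half of the rocker switch, then push the sash up from beneath its lip until the lip is level with the tip of the marker on the right-hand post, and leave it standing there. Use fingertips only: do not pinch the lip, touch its top or press on the pane, and do not shift the marker or lift or shift the things standing around the hood.

Things in the scene. Friction and masses are not known exactly. Their poses are not given: they have to be found in the camera images.
- hood: fixed white staining hood, 320 wide, 240 deep, 440 mm high. Origin on the bench under the cabinet's centre; x points into the hood (posts' front at x = -120 mm), y to the left along its width. Control console on its right flank: x -147 to -47, y -160 to -296 mm, its sloping top 36 mm high in front, 62 behind. The hood's floor, 14 mm high, starts at the posts' front
- lip (a point): middle of the rounded front edge (nose radius 5 mm) of the lip at the foot of the sash, at mid thickness; axes as the hood's. The lip is a level shelf 10 mm thick, 230 mm wide (115 mm either side), standing out 34 mm from the sash; 85 to 115 mm above the bench at the start, with only bench beneath. A finger slanting forward and down under the edge can push its nose up
- sash (a joint): how far the sash (0.8 kg: clear pane 236 x 164 mm in a metal frame, lip at its foot with a black rubber strip on its upper face) is raised, in m: 0 lowest stop, 0.155 highest; the lip rises by the same amount. Balanced by a counterweight: it needs about 4 N to move either way and stays where it is left. Strip and pane are not to be touched
- marker_tip (a point): tip of the dark steel pointer of the working-height marker, a clamp (30 x 18 mm) on the front of the right-hand post; it points left at the end of the lip. Its height differs from start to start, 170 to 220 mm above the bench. The lip is level with it when lip is at the same height
- fan_switch (a joint): angle of the rocker in rad: 0 off (far half raised), 0.32 on (far half fully down). It stays where it is left; 2 to 3 N on the far half moves it
- switch_pivot (a point): middle of the grey rocker (45 mm front to back, 32 mm wide, in a black bezel) on the console, on its pivot, 3 mm under the paddle's surface; the panel slopes down towards the front by 0.2 rad
- switch_far_end (a point): middle of the upper face of the rocker's far half, 18 mm behind the pivot; it goes down about 6 mm when the switch is turned on
- dropper_bottle: brown dropper bottle with a black dropper cap, 33 mm across, 100 mm high, to the right of the console, origin at the centre of its underside
- tape_roll: roll of cream label tape lying flat, 56 mm across, 18 mm high, in front of the hood to the left, origin at the centre of its underside
- cover_glass_box: small white box of cover glasses, 31 x 63 x 23 mm, in front of the hood, origin at the centre of its underside

How it is judged:
By the outcome, as a careful person would: the job done as asked, in the order asked, and still so for the second after the job is handed in, with the robot touching nothing.
It also fails if it takes over 45 s, if anything falls off the work surface, if the arm or the gripper's body presses on something with over 40 N, if the wrist force passes 120 N, or if a joint passes its speed limit or range.

### The arm

A 6-joint arm with a two-finger parallel gripper is mounted at the origin on a cart in front of the work surface, level with it; the furniture and walls round the work are solid. World frame = base frame: x ahead of the robot, y to its left, z up, the work surface at z = 0. Lengths are in m, angles in degrees, forces in N, time in s.
With the tool pointing down it reaches from about 0.35 to 0.725 m from the base axis. Payload 4.3 kg.
Tool frame: the origin (TCP) lies at the very end of the fingers, on their centre line; the grasp point (between the pads) lies pinch_z behind it (pinch_z is the distance from the TCP to the grasp point, in m); z points along the fingers, y is the direction in which the jaws open and shut (so a half turn about z gives the same grasp; the last joint's range is limited). The gripper opens to 85 mm and grips with 20 to 120 N. Pads are 22 mm wide; open, the fingers measure 114 mm over their backs; the gripper's body (76 mm by 85 mm) begins 54 mm behind the grasp point. The pads swing forward as they close: fully open they stand 13 mm farther back than shut.
Start: joints at [63.696, 21.618, 4.641, 73.018, 0, 83.68], TCP at [0.197, 0.54, 0.231] pointing down, gripper open.
Joint ranges: [-156.06, 156.06], [-48.1, 94.91], [-58.44, 69.94], [-101.28, 121.22], [-78.64, 73.56], [-180, 180]. Speed limits (degrees/s): [147.25, 147.25, 180, 180, 180, 180].

### API

Orientations are given as a 3x3 rotation matrix whose columns are the frame's x, y, z axes.
In Python, from workcell import get_state, snapshot, calibration, sign_off, boxes_of, spot_point, pinch_z gives the robot as it stands.
- The arm moves only by the shell command python3 -m inch 'ROWS' [OPENING]. ROWS is JSON, a list of rows, each an object of numbers: "x", "y", "z": the shift along the world's x, y, z in m; "spin": the turn about the world's z in degrees. In form: [{"x": .., "y": .., "z": .., "spin": ..}, ...]. A call has exactly 10 rows; each row is the pose to reach, as a shift and turn from the pose commanded when the call began; what a row does not reach only later rows make up. A row lasts 1/8 s, in which the tool goes at most 62.5 mm and 10.7 degrees, less where a joint would pass 70% of its speed; a pose out of reach is approached as far as the arm can. A call with a gripper value outside its range is refused whole. OPENING is the finger opening in m, from 0 to 0.0854, set as the call begins (- or left out, the last holds). The fingers move at their own pace and stop on an object; the grip force is fixed at half the most. Time passes only in rows, so rows that repeat a pose let the fingers close, or fill a call up. It gives the time, the measured TCP pose, the force and the opening at its end, in the units of the state.
- get_state(): the state, without advancing time (a new reading comes with each control period).
- snapshot(name): name is "scene" or "top" or "wrist"; returns (picture, depth): 384x512x3 uint8, blue, green, red; 384x512 float32, m along the optical axis (not along the pixel's ray), 0 where there is no reading.
- calibration(name): a dict with "fx", "fy", "cx", "cy" (pixels), "k1" (the pictures are not rectified: a ray, as slopes to the right and down, at radius r is drawn at 1 + k1 r^2 times it, then the intrinsics apply), "rvec" (rotation vector, rad) and "tvec" (3), from world to camera coordinates, as OpenCV has them; the wrist camera has in their place "hand_eye" (4x4, takes a point from camera to tool coordinates, whose origin is the TCP and whose axes are the flange's). Camera axes: x right, y down, z forward; pixel columns grow to the right and rows downward; lengths in m; the calibration is good to about 2 mm. A picture is of the moment at which its call begins: read the wrist's pose just before it. calibration takes no time and is no camera call.
- sign_off(): hands the job in, once; it reports no verdict.
Trained networks look in the newest picture that a camera, given by its name, has taken for a name from the list of things; names that differ only in an ending like _2 or _b are one class to them, and where a whole thing is asked for, a point or a joint stands for the part that bears it (a point fixed in the world has none). Each returns a list of dicts, best first, with "p" (0 to 1); they miss things now and then, are a little off and sometimes report something else, mostly with a low value. They report only what shows in the picture. A call takes as long as a camera call.
- boxes_of(camera, name): "xyz" ([x, y, z] in m, in the coordinates of the camera as it stood for that picture, good to about 4 mm: the middle of the surface that is visible of it).
- spot_point(camera, name): "xyz" ([x, y, z] in m, in the coordinates of the camera as it stood for that picture, good to about 4 mm: a listed point, or the origin of a listed thing).
The state is a dict: "time_s": time; "joints": joint angles; "joint_vel": joint speeds; "effort": joint torques, N m; "position": TCP position; "tool_rot": TCP orientation; "wrist_force": force on the tool from outside, world axes, zero at the start; "moment": the same for the moment, N m; "opening": finger opening in m.
Only numpy, scipy, OpenCV 4.12 (cv2) and the standard library are available. Lean on these libraries where they do the work, as an engineer would, in place of code of your own. Each camera call takes 0.05 s, during which the arm holds its last target.

## Working session

There is one attempt and no reset: what is moved stays moved. The work goes in short steps, Python scripts to look and compute and a shell command to move; the robot and the scene stay as the last step left them, time stands still between calls to the robot, and variables do not carry over. Pictures are saved under pics/ and viewed, and the job is handed in when it is done.

```bash
mkdir -p pics; ls; cat > h.py <<'E'
import numpy as np,cv2
from workcell import *
def T(c):
    k=calibration(c)
    if 'hand_eye' in k:
        s=get_state();M=np.eye(4);M[:3,:3]=s['tool_rot'];M[:3,3]=s['position'];return M@np.array(k['hand_eye'])
    M=np.eye(4);M[:3,:3]=cv2.Rodrigues(np.array(k['rvec'],float))[0];M[:3,3]=np.ravel(k['tvec']);return np.linalg.inv(M)
def shot(c,n):
    Tm=T(c);p,d=snapshot(c);cv2.imwrite(f'pics/{n}.png',p);np.savez(f'pics/{n}.npz',d=d,T=Tm);return Tm
def w(Tm,x): return (Tm@np.r_[x,1])[:3]
E
python3 - <<'E'
from h import *
print(pinch_z if not callable(pinch_z) else pinch_z())
s=get_state();print(s)
for c in ['scene','top']:
    Tm=shot(c,c+'0')
    print(c, calibration(c), Tm[:3,3])
    for n in ['lip','marker_tip','switch_pivot','switch_far_end','hood','dropper_bottle','tape_roll','cover_glass_box']:
        for r in spot_point(c,n)[:2]: print(c,n,round(r['p'],2),w(Tm,r['xyz']).round(4))
E
```

```text
pics
0.0187
{'time_s': 0.0, 'joints': array([ 6.36966932e+01,  2.16606573e+01,  4.56175251e+00,  7.30191970e+01,
       -9.48772590e-04,  8.36785096e+01]), 'joint_vel': array([-0.09044779, -0.02102015, -0.04933393,  0.02025361, -0.01371601,
       -0.03768545]), 'effort': array([ 1.46476410e-03, -4.63605773e+01,  2.69874269e+01,  2.09892198e-02,
        1.09739303e-04, -4.28196699e-06]), 'position': array([0.19620623, 0.5397736 , 0.23036527]), 'tool_rot': array([[-9.39801030e-01,  3.41720963e-01, -8.98548942e-04],
       [ 3.41722080e-01,  9.39799222e-01, -1.85518082e-03],
       [ 2.10501420e-04, -2.05055486e-03, -9.99997875e-01]]), 'wrist_force': array([ 1.09387765,  1.12218307, -0.27652983]), 'moment': array([ 0.02482307, -0.01000873,  0.01112419]), 'opening': 0.08532208296489643}
scene {'fx': 406.6606287380154, 'fy': 406.6606287380154, 'cx': 253.9399581586216, 'cy': 185.88861146719992, 'k1': -0.07844782667625103, 'rvec': array([ 2.24396871, -0.68335194,  0.32255958]), 'tvec': array([-0.39271167,  0.36166559,  0.95961292])} [ 0.05329321 -0.58546825  0.92750643]
scene lip 0.93 [0.5
[... 259 characters left out ...]
]
scene tape_roll 0.49 [0.399  0.3758 0.0017]
scene cover_glass_box 0.7 [ 0.3754  0.0323 -0.0024]
top {'fx': 368.1189462791237, 'fy': 368.1189462791237, 'cx': 261.1145149530355, 'cy': 189.10113520763335, 'k1': -0.03789626061751388, 'rvec': array([ 2.16990129, -2.21820997,  0.0911793 ]), 'tvec': array([0.10730625, 0.52989538, 1.12261675])} [0.45504984 0.11380854 1.15436102]
top lip 0.82 [0.5505 0.3063 0.0964]
top switch_pivot 0.79 [0.5147 0.0529 0.0585]
top switch_pivot 0.26 [0.533  0.0465 0.0713]
top switch_far_end 0.59 [0.527  0.0504 0.0723]
top dropper_bottle 0.59 [ 0.5724 -0.1398 -0.004 ]
top tape_roll 0.69 [ 0.4019  0.3767 -0.0026]
top cover_glass_box 0.63 [3.712e-01 3.050e-02 3.000e-04]
```

View pics/scene0.png

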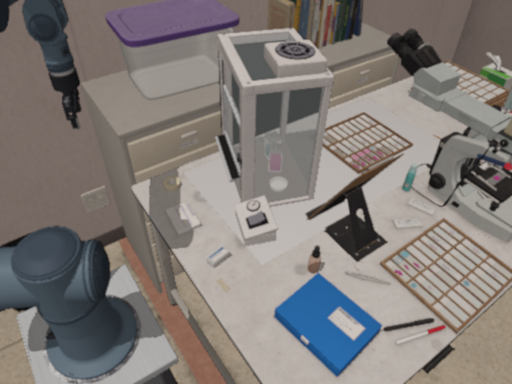

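View pics/top0.png

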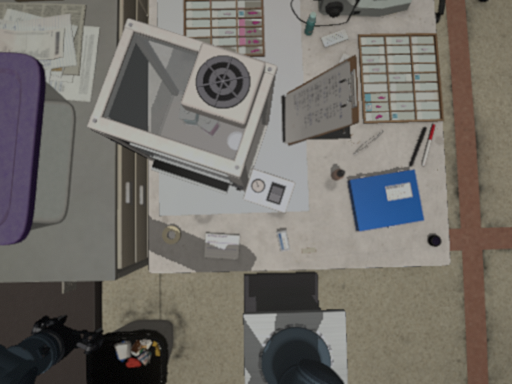

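The far side of the hood is turned by about -22°, with its right post nearer the robot. The lip is at about (0.551, 0.305, 0.098) and the rocker at about (0.516, 0.051). The tape roll, box and bottle are clear of both. Next I'll check the move command's help and enlarge the views.

View pics/s_a.png

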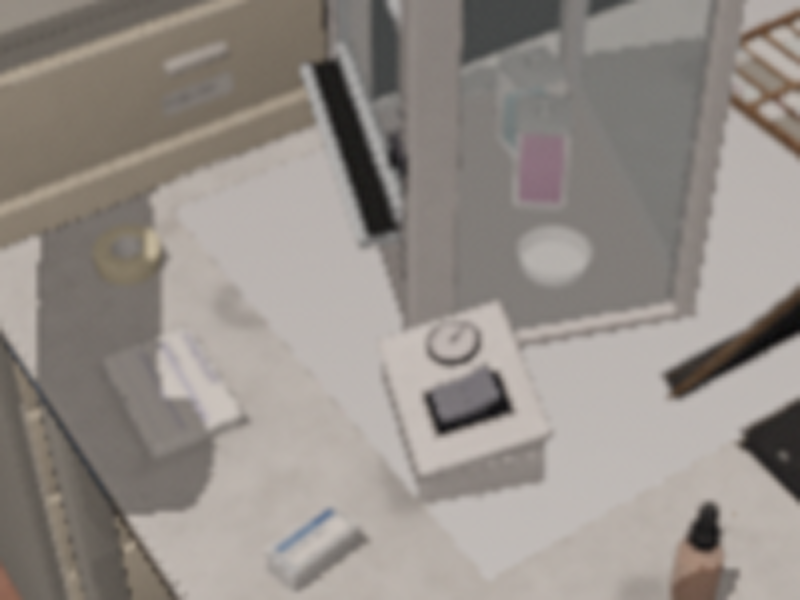

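View pics/t_a.png

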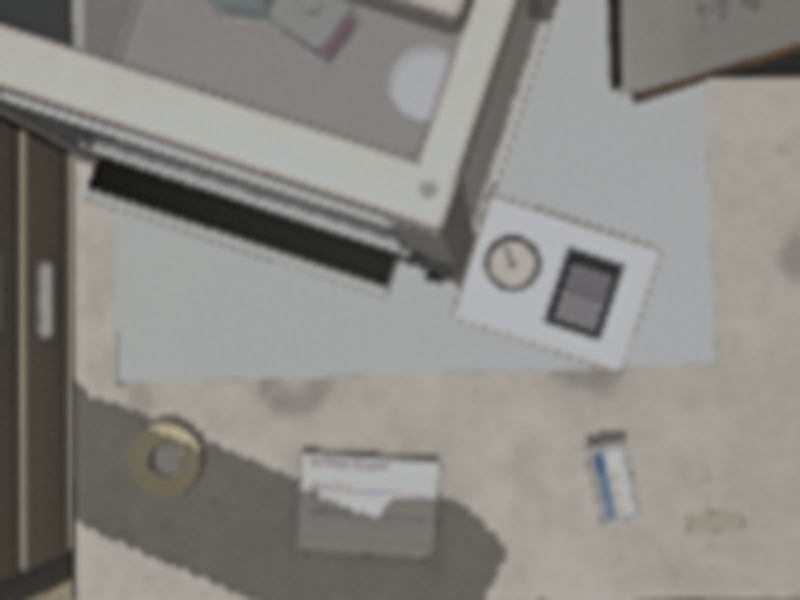

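View pics/s_b.png

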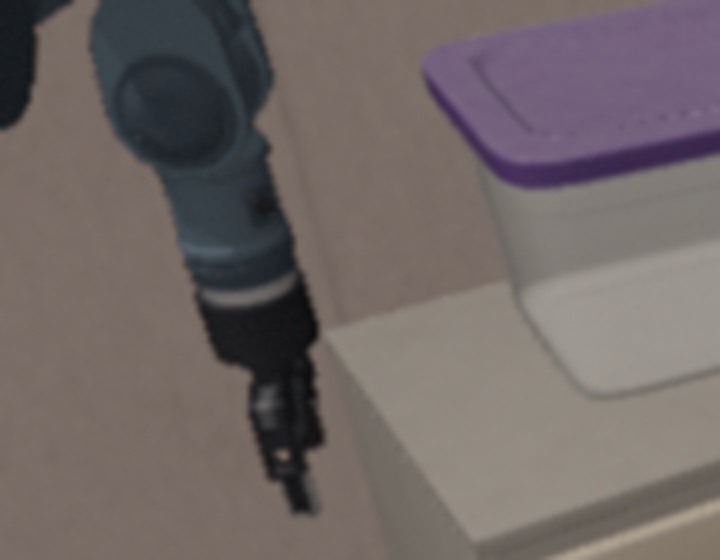

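The rocker shows in the top crop centred at (586, 293), its far half toward (594, 268). The lip is the black-stripped shelf from (95, 185) to (390, 285), with the marker at about (435, 270). I'll measure the yaw and these points from depth.

```bash
cat >> h.py <<'E'
def px(c,n,u,v,r=1):
    k=calibration(c);z=np.load(f'pics/{n}.npz');d=z['d'];Tm=z['T']
    K=np.array([[k['fx'],0,k['cx']],[0,k['fy'],k['cy']],[0,0,1]])
    a=cv2.undistortPoints(np.array([[[u,v]]],float),K,np.array([k['k1'],0,0,0.]))[0,0]
    q=d[int(round(v))-r:int(round(v))+r+1,int(round(u))-r:int(round(u))+r+1];q=q[q>0]
    if len(q)==0: return None
    D=np.median(q);return w(Tm,[a[0]*D,a[1]*D,D])
E
python3 - <<'E'
from h import *
for n,c in dict(lipL=(100,170),lipR=(385,275),gauge=(512,262),rockfar=(592,268),rockmid=(586,293),rocknear=(579,315),bzTL=(572,248),bzTR=(623,265),bzBR=(603,338),bzBL=(548,322),mark=(437,270),cR=(655,250),cBR=(625,365),cBL=(462,312)).items():
    p=px('top','top0',130+c[0]/4,120+c[1]/4); print(n,p if p is None else p.round(4))
z=np.load('pics/top0.npz')
for n,c in dict(tipscene=(400,140),lipnoseR=(368,238),lipnoseL=(305,68)).items():
    p=px('scene','scene0',140+c[0]/4,120+c[1]/4); print(n,p if p is None else p.round(4))
print(get_state()['time_s'])
E
```

```text
lipL [0.609  0.3994 0.1063]
lipR [0.5293 0.1965 0.1057]
gauge [0.5403 0.1053 0.0588]
rockfar [0.5338 0.0464 0.0693]
rockmid [0.5155 0.0511 0.0668]
rocknear [0.4996 0.0564 0.0606]
bzTL [0.5498 0.0603 0.0584]
bzTR [0.5363 0.0224 0.0583]
bzBR [0.4824 0.0381 0.0477]
bzBL [0.4953 0.0792 0.0483]
mark [0.5241 0.1546 0.2137]
cR [ 0.5474 -0.0023  0.0535]
cBR [ 0.462   0.018  -0.0014]
cBL [0.5045 0.1438 0.0434]
tipscene [0.5313 0.1574 0.2175]
lipnoseR [0.5257 0.1939 0.1006]
lipnoseL [0.5942 0.404  0.1022]
0.9
```

Yaw is about -19.5°. The tool's x axis already lies along the hood's x, so no spin is needed for the switch. I'll close the fingers and go to a waypoint in front of the hood.

```bash
python3 -m inch '[{"x":0.025,"y":-0.05},{"x":0.05,"y":-0.1},{"x":0.075,"y":-0.155},{"x":0.1,"y":-0.21},{"x":0.13,"y":-0.265},{"x":0.155,"y":-0.32},{"x":0.18,"y":-0.37},{"x":0.2,"y":-0.42},{"x":0.204,"y":-0.44},{"x":0.204,"y":-0.44}]' 0
python3 - <<'E'
from h import *
Tm=shot('wrist','w1');print(Tm.round(3))
for n in ['lip','marker_tip','switch_pivot','switch_far_end','hood']:
    for r in spot_point('wrist',n)[:2]: print(n,round(r['p'],2),w(Tm,r['xyz']).round(4))
E
```

```text
[[ 0.343  0.907  0.244  0.135]
 [ 0.939 -0.331 -0.088  0.562]
 [ 0.001  0.26  -0.966  0.373]
 [ 0.     0.     0.     1.   ]]validation failed for argument at $[0]...
```

View pics/w1.png

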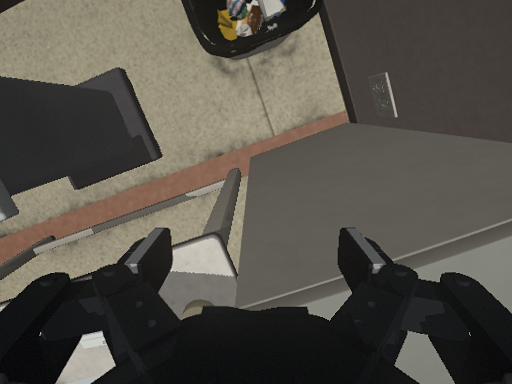

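The rows need all four keys, so nothing moved. The wrist picture shows the open fingers at (150, 260) and (360, 255), with the cart edge and bin beyond.

```bash
python3 -m inch '[{"x":0.025,"y":-0.05,"z":0,"spin":0},{"x":0.05,"y":-0.1,"z":0,"spin":0},{"x":0.075,"y":-0.155,"z":0,"spin":0},{"x":0.1,"y":-0.21,"z":0,"spin":0},{"x":0.13,"y":-0.265,"z":0,"spin":0},{"x":0.155,"y":-0.32,"z":0,"spin":0},{"x":0.18,"y":-0.37,"z":0,"spin":0},{"x":0.2,"y":-0.42,"z":0,"spin":0},{"x":0.204,"y":-0.44,"z":0,"spin":0},{"x":0.204,"y":-0.44,"z":0,"spin":0}]' 0
python3 - <<'E'
from h import *
Tm=shot('wrist','w2')
for n in ['lip','marker_tip','switch_pivot','switch_far_end','hood']:
    for r in spot_point('wrist',n)[:2]: print(n,round(r['p'],2),w(Tm,r['xyz']).round(4))
E
```

```text
time_s: 2.45
position: [0.4008, 0.0993, 0.2314]
tool_rot: [[-0.939, 0.345, 0.0], [0.345, 0.939, 0.0], [-0.0, 0.0, -1.0]]
wrist_force: [-0.2, -0.3, -1.3]
opening: -0.0
lip 0.7 [0.5529 0.3043 0.0958]
switch_far_end 0.67 [ 5.725e-01 -1.430e-01 -3.000e-04]
hood 0.56 [6.935e-01 2.545e-01 6.000e-04]
```

View pics/w2.png

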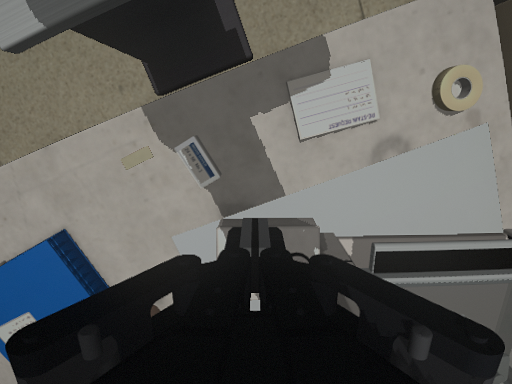

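The gripper hides the switch here. The lip runs level in the picture (375–510, 240), so its direction matches the tool's yaw. Next I move above the rocker's far half.

```bash
python3 -m inch '[{"x":0.04,"y":-0.03,"z":0,"spin":0},{"x":0.08,"y":-0.05,"z":0,"spin":0},{"x":0.11,"y":-0.053,"z":-0.02,"spin":0},{"x":0.13,"y":-0.053,"z":-0.05,"spin":0},{"x":0.13,"y":-0.053,"z":-0.09,"spin":0},{"x":0.13,"y":-0.053,"z":-0.12,"spin":0},{"x":0.13,"y":-0.053,"z":-0.14,"spin":0},{"x":0.13,"y":-0.053,"z":-0.145,"spin":0},{"x":0.13,"y":-0.053,"z":-0.145,"spin":0},{"x":0.13,"y":-0.053,"z":-0.145,"spin":0}]'
python3 - <<'E'
from h import *
for c in ['scene','top']:
    Tm=shot(c,c+'1')
    for n in ['switch_pivot','switch_far_end','marker_tip','lip']:
        for r in spot_point(c,n)[:1]: print(c,n,round(r['p'],2),w(Tm,r['xyz']).round(4))
a=cv2.imread('pics/scene1.png')[100:250,180:330];b=cv2.imread('pics/top1.png')[100:250,180:330]
cv2.imwrite('pics/sb1.png',np.hstack([cv2.resize(i,(400,400),interpolation=2) for i in (a,b)]))
E
```

```text
time_s: 4.0
position: [0.5315, 0.0476, 0.0875]
tool_rot: [[-0.94, 0.341, 0.002], [0.341, 0.94, 0.0], [-0.002, 0.001, -1.0]]
wrist_force: [0.2, 0.3, 1.1]
opening: 0.0002
scene switch_pivot 0.74 [0.5151 0.0493 0.0663]
scene switch_far_end 0.41 [0.5295 0.0384 0.0725]
scene marker_tip 0.63 [0.5381 0.1822 0.2025]
scene lip 0.78 [0.5515 0.3038 0.097 ]
top switch_pivot 0.72 [0.5177 0.0533 0.0619]
top switch_far_end 0.29 [0.5178 0.0542 0.0584]
top marker_tip 0.55 [0.5374 0.1815 0.2002]
top lip 0.78 [0.5529 0.3061 0.0946]
```

View pics/sb1.png

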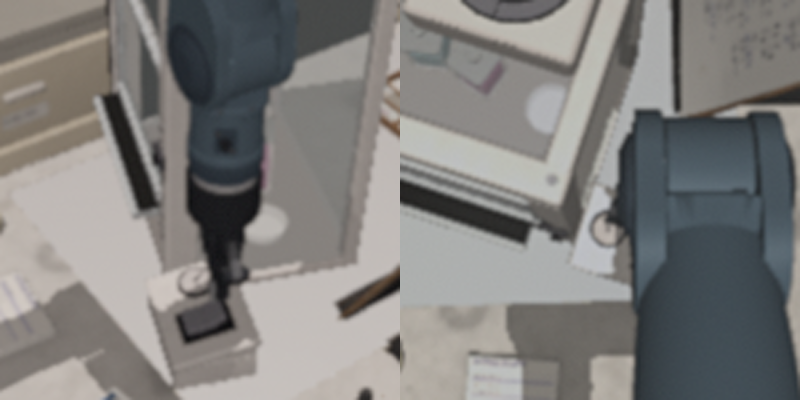

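The tip stands just behind and above the rocker's far half (scene at (222, 290)), and the arm clears the hood. Next I press down gradually.

```bash
python3 -m inch '[{"x":0,"y":-0.002,"z":-0.005,"spin":0},{"x":0,"y":-0.002,"z":-0.010,"spin":0},{"x":0,"y":-0.002,"z":-0.013,"spin":0},{"x":0,"y":-0.002,"z":-0.015,"spin":0},{"x":0,"y":-0.002,"z":-0.017,"spin":0},{"x":0,"y":-0.002,"z":-0.019,"spin":0},{"x":0,"y":-0.002,"z":-0.020,"spin":0},{"x":0,"y":-0.002,"z":-0.021,"spin":0},{"x":0,"y":-0.002,"z":-0.021,"spin":0},{"x":0,"y":-0.002,"z":-0.021,"spin":0}]'
```

```text
time_s: 5.75
position: [0.5313, 0.0454, 0.0676]
tool_rot: [[-0.94, 0.342, 0.002], [0.342, 0.94, -0.0], [-0.002, 0.001, -1.0]]
wrist_force: [-4.1, -0.9, 17.8]
opening: -0.0
```

17.8 N is well above the 2–3 N the rocker needs, so it looks to be on its stop. I'll back off and look.

```bash
python3 -m inch '[{"x":0,"y":0,"z":0.02,"spin":0},{"x":0,"y":0,"z":0.06,"spin":0},{"x":-0.02,"y":0.01,"z":0.11,"spin":0},{"x":-0.06,"y":0.03,"z":0.14,"spin":0},{"x":-0.11,"y":0.06,"z":0.14,"spin":0},{"x":-0.14,"y":0.10,"z":0.13,"spin":0},{"x":-0.14,"y":0.15,"z":0.12,"spin":0},{"x":-0.14,"y":0.2,"z":0.12,"spin":0},{"x":-0.14,"y":0.22,"z":0.12,"spin":0},{"x":-0.14,"y":0.22,"z":0.12,"spin":0}]'
python3 - <<'E'
from h import *
for c in ['scene','top','wrist']:
    Tm=shot(c,c+'2')
    for n in ['switch_pivot','switch_far_end','marker_tip','lip']:
        for r in spot_point(c,n)[:1]: print(c,n,round(r['p'],2),w(Tm,r['xyz']).round(4))
a=cv2.imread('pics/scene2.png')[200:240,235:275];a0=cv2.imread('pics/scene0.png')[200:240,235:275]
cv2.imwrite('pics/sw.png',np.hstack([cv2.resize(i,(400,400),interpolation=2) for i in (a0,a)]))
for u,v in [(278,187),(277,190),(276,193),(275,196),(274,199)]: print(px('top','top0',u,v,0).round(4),px('top','top2',u,v,0).round(4))
E
```

```text
time_s: 7.0
position: [0.3893, 0.2662, 0.1845]
tool_rot: [[-0.941, 0.339, -0.002], [0.339, 0.941, -0.001], [0.002, -0.001, -1.0]]
wrist_force: [0.2, -1.3, -0.4]
opening: 0.0001
scene switch_pivot 0.69 [0.5377 0.1804 0.2054]
scene switch_far_end 0.52 [0.5313 0.041  0.0675]
scene marker_tip 0.61 [0.5399 0.1837 0.2037]
scene lip 0.89 [0.5519 0.2982 0.1011]
top switch_pivot 0.6 [0.517  0.0503 0.059 ]
top switch_far_end 0.66 [0.533  0.0486 0.066 ]
top marker_tip 0.46 [0.5357 0.1852 0.2012]
top lip 0.87 [0.5535 0.3082 0.0934]
[0.5335 0.0466 0.0734] [0.5338 0.0464 0.0692]
[0.525  0.0495 0.0683] [0.5251 0.0494 0.0664]
[0.5162 0.0526 0.0677] [0.5164 0.0524 0.064 ]
[0.5078 0.0553 0.0586] [0.5076 0.0555 0.0625]
[0.4989 0.0586 0.0605] [0.4987 0.0589 0.0658]
```

View pics/sw.png

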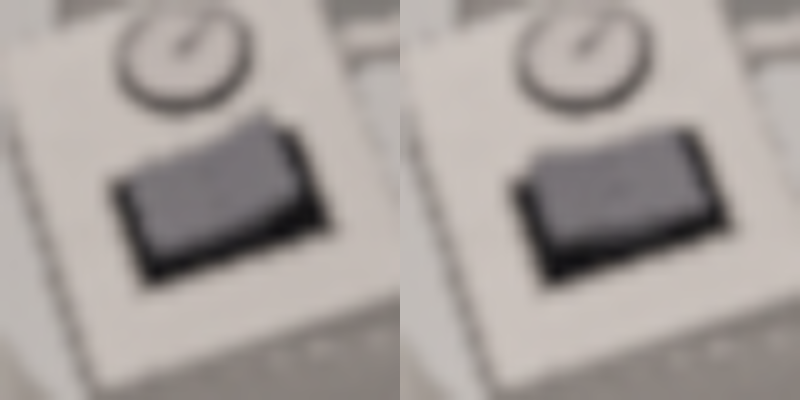

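View pics/wrist2.png

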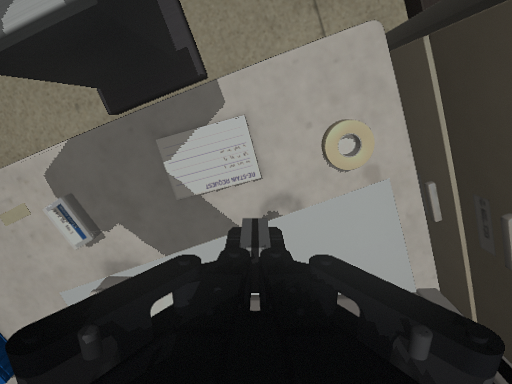

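The rocker flipped: in the right-hand crop its near half is up (about 5 mm by depth) and the far half is flush in the bezel. The wrist picture shows the tape roll, box and card undisturbed.

The move command gives no tilt, yet the lip calls for a slanted finger. I'll test in free air, high up, whether the arm tilts the tool when a target is out of reach.

```bash
python3 - <<'E'
from h import *
s=get_state();print(s['joints'].round(2),s['time_s'])
for u,v in [(135,200),(135,160),(125,180),(100,200),(145,180),(155,200),(350,80),(345,120),(330,100),(240,185),(265,60),(220,80),(105,120)]:
    p=px('top','top0',u,v);print(u,v,None if p is None else p.round(3))
E
python3 -m inch '[{"x":0,"y":-0.02,"z":0.05,"spin":0},{"x":0,"y":-0.05,"z":0.10,"spin":0},{"x":0,"y":-0.08,"z":0.15,"spin":0},{"x":0.02,"y":-0.12,"z":0.19,"spin":0},{"x":0.05,"y":-0.16,"z":0.22,"spin":0},{"x":0.09,"y":-0.2,"z":0.24,"spin":0},{"x":0.14,"y":-0.22,"z":0.24,"spin":0},{"x":0.20,"y":-0.24,"z":0.24,"spin":0},{"x":0.26,"y":-0.25,"z":0.24,"spin":0},{"x":0.32,"y":-0.25,"z":0.24,"spin":0}]'; python3 -c "
from h import *
print(get_state()['joints'].round(2))"
```

```text
[ 26.49  10.94 -16.82  62.22   0.    46.48] 7.75
135 200 [0.507 0.49  0.004]
135 160 [0.633 0.49  0.004]
125 180 [0.561 0.488 0.099]
100 200 [0.501 0.525 0.182]
145 180 [ 0.579  0.489 -0.096]
155 200 [0.506 0.429 0.   ]
350 80 [ 0.778 -0.124  0.28 ]
345 120 [ 0.685 -0.115  0.252]
330 100 [ 0.752 -0.089  0.204]
240 185 [0.529 0.152 0.237]
265 60 [0.951 0.073 0.001]
220 80 [0.708 0.176 0.48 ]
105 120 [0.647 0.407 0.44 ]
time_s: 9.0
position: [0.6154, 0.0141, 0.4266]
tool_rot: [[-0.938, 0.342, -0.054], [0.342, 0.94, 0.012], [0.055, -0.008, -0.998]]
wrist_force: [50.8, -1.6, 12.0]
opening: -0.0001
[ -4.8   41.91  69.96 121.19   0.4   15.21]
```

```bash
python3 - <<'E'
from h import *
Tm=shot('scene','scene3')
s=get_state();print(s['joints'].round(2),s['position'].round(4),s['tool_rot'].round(3).tolist(),s['wrist_force'].round(1),s['time_s'])
E
```

```text
[ -4.86  42.08  69.61 120.98   0.36  15.19] [0.6163 0.0132 0.423 ] [[-0.938, 0.343, -0.059], [0.343, 0.939, 0.011], [0.06, -0.01, -0.998]] [-2.8 -0.8 -4.4] 9.05
```

View pics/scene3.png

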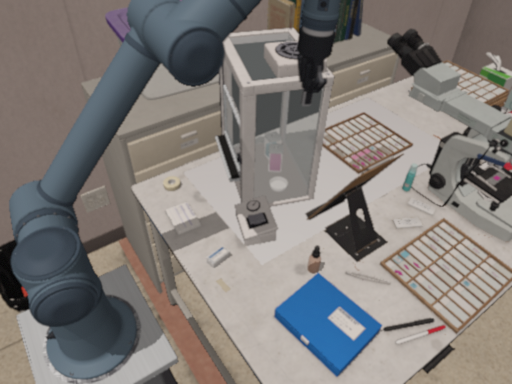

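The arm has clear space around it, and the 50 N reading was inertia: it is now about zero. The out-of-reach target left the tool tilted 3.5°. I'll see whether that tilt survives when I move back within reach.

```bash
python3 -m inch '[{"x":-0.02,"y":0,"z":0,"spin":0},{"x":-0.06,"y":0,"z":0,"spin":0},{"x":-0.11,"y":0,"z":0,"spin":0},{"x":-0.16,"y":0,"z":0,"spin":0},{"x":-0.21,"y":0,"z":0.0,"spin":0},{"x":-0.25,"y":0.0,"z":0.02,"spin":0},{"x":-0.27,"y":0.0,"z":0.05,"spin":0},{"x":-0.27,"y":0.0,"z":0.08,"spin":0},{"x":-0.27,"y":0.0,"z":0.1,"spin":0},{"x":-0.27,"y":0.0,"z":0.1,"spin":0}]';python3 -c "
from h import *
print(get_state()['joints'].round(2))"
```

```text
time_s: 10.3
position: [0.3446, 0.0146, 0.5316]
tool_rot: [[-0.939, 0.341, -0.045], [0.341, 0.94, 0.01], [0.045, -0.006, -0.999]]
wrist_force: [-0.0, -0.4, 0.3]
opening: -0.0001
[ -8.34   4.58  28.85 116.89   0.21  11.63]
```

The commanded pose restarts from what was reached, and the tilt persists. So tilt can be built up deliberately at a joint limit. J4 is near its upper limit here, so I'll go higher to force a forward tilt.

```bash
python3 -m inch '[{"x":0,"y":0,"z":0.03,"spin":0},{"x":0,"y":0,"z":0.06,"spin":0},{"x":0,"y":0,"z":0.09,"spin":0},{"x":0,"y":0,"z":0.12,"spin":0},{"x":0,"y":0,"z":0.15,"spin":0},{"x":0,"y":0,"z":0.18,"spin":0},{"x":0,"y":0,"z":0.2,"spin":0},{"x":0,"y":0,"z":0.2,"spin":0},{"x":0,"y":0,"z":0.2,"spin":0},{"x":0,"y":0,"z":0.2,"spin":0}]';python3 -c "
from h import *
print(get_state()['joints'].round(2))"
```

```text
time_s: 11.55
position: [0.3346, 0.0144, 0.569]
tool_rot: [[-0.94, 0.342, 0.004], [0.342, 0.94, 0.004], [-0.003, 0.005, -1.0]]
wrist_force: [0.3, 0.1, -0.4]
opening: -0.0002
[ -8.66   4.32  35.69 121.16   0.24  11.33]
```

Forward tilt does come from saturating J4: it moved from +2.6° back to 0° over the call. I'll push further up and outward.

```bash
python3 -m inch '[{"x":0.02,"y":0,"z":0.05,"spin":0},{"x":0.04,"y":0,"z":0.1,"spin":0},{"x":0.06,"y":0,"z":0.15,"spin":0},{"x":0.08,"y":0,"z":0.2,"spin":0},{"x":0.1,"y":0,"z":0.25,"spin":0},{"x":0.12,"y":0,"z":0.3,"spin":0},{"x":0.14,"y":0,"z":0.35,"spin":0},{"x":0.16,"y":0,"z":0.4,"spin":0},{"x":0.16,"y":0,"z":0.4,"spin":0},{"x":0.16,"y":0,"z":0.4,"spin":0}]';python3 -c "
from h import *
print(get_state()['joints'].round(2))"
```

```text
time_s: 12.8
position: [0.4054, 0.013, 0.5773]
tool_rot: [[-0.938, 0.341, 0.06], [0.342, 0.94, -0.002], [-0.057, 0.019, -0.998]]
wrist_force: [0.5, 0.2, 0.6]
opening: -0.0
[ -7.4   11.49  46.11 121.16   0.34  12.61]
```

Each call yields about 3.4° of forward tilt. I'll keep going, but at azimuth -20° so the tilt lies along the hood's x.

```bash
python3 -m inch '[{"x":0,"y":-0.04,"z":0,"spin":0},{"x":0,"y":-0.08,"z":0.02,"spin":0},{"x":-0.01,"y":-0.12,"z":0.05,"spin":0},{"x":-0.01,"y":-0.15,"z":0.1,"spin":0},{"x":-0.01,"y":-0.15,"z":0.15,"spin":0},{"x":-0.01,"y":-0.15,"z":0.2,"spin":0},{"x":-0.01,"y":-0.15,"z":0.25,"spin":0},{"x":-0.01,"y":-0.15,"z":0.3,"spin":0},{"x":0,"y":-0.15,"z":0.35,"spin":0},{"x":0.0,"y":-0.15,"z":0.4,"spin":0}]';python3 -c "
from h import *
print(get_state()['joints'].round(2))"
```

```text
time_s: 14.05
position: [0.3689, -0.1208, 0.5973]
tool_rot: [[-0.933, 0.342, 0.11], [0.341, 0.94, -0.027], [-0.113, 0.012, -0.994]]
wrist_force: [-0.2, 0.5, 0.9]
opening: -0.0
[-28.89   8.33  45.79 121.16   1.68  -8.78]
```

```bash
python3 -m inch '[{"x":0.03,"y":-0.01,"z":0.05,"spin":0},{"x":0.06,"y":-0.02,"z":0.1,"spin":0},{"x":0.09,"y":-0.03,"z":0.15,"spin":0},{"x":0.12,"y":-0.04,"z":0.2,"spin":0},{"x":0.15,"y":-0.05,"z":0.25,"spin":0},{"x":0.18,"y":-0.06,"z":0.3,"spin":0},{"x":0.21,"y":-0.07,"z":0.35,"spin":0},{"x":0.24,"y":-0.08,"z":0.4,"spin":0},{"x":0.27,"y":-0.09,"z":0.45,"spin":0},{"x":0.3,"y":-0.1,"z":0.5,"spin":0}]';python3 -c "
from h import *
print(get_state()['joints'].round(2))"
```

```text
time_s: 15.3
position: [0.4646, -0.1498, 0.5933]
tool_rot: [[-0.925, 0.342, 0.164], [0.339, 0.939, -0.051], [-0.171, 0.009, -0.985]]
wrist_force: [0.6, -0.2, 0.2]
opening: 0.0
[-26.33  19.34  60.25 121.17   1.57  -6.13]
```

```bash
python3 -m inch '[{"x":-0.03,"y":0.01,"z":0.05,"spin":0},{"x":-0.06,"y":0.02,"z":0.1,"spin":0},{"x":-0.07,"y":0.025,"z":0.15,"spin":0},{"x":-0.07,"y":0.025,"z":0.2,"spin":0},{"x":-0.07,"y":0.025,"z":0.25,"spin":0},{"x":-0.07,"y":0.025,"z":0.3,"spin":0},{"x":-0.07,"y":0.025,"z":0.35,"spin":0},{"x":-0.07,"y":0.025,"z":0.4,"spin":0},{"x":-0.07,"y":0.025,"z":0.45,"spin":0},{"x":-0.07,"y":0.025,"z":0.5,"spin":0}]';python3 -c "
from h import *
print(get_state()['joints'].round(2))"
```

```text
time_s: 16.55
position: [0.3694, -0.1114, 0.6368]
tool_rot: [[-0.914, 0.344, 0.214], [0.335, 0.939, -0.075], [-0.227, 0.003, -0.974]]
wrist_force: [-0.5, 0.1, -0.1]
opening: 0.0003
[-27.78   6.17  50.33 121.16   1.9   -7.45]
```

```bash
python3 -m inch '[{"x":0.03,"y":-0.01,"z":0.05,"spin":0},{"x":0.06,"y":-0.02,"z":0.1,"spin":0},{"x":0.09,"y":-0.03,"z":0.15,"spin":0},{"x":0.12,"y":-0.04,"z":0.2,"spin":0},{"x":0.12,"y":-0.05,"z":0.25,"spin":0},{"x":0.12,"y":-0.05,"z":0.3,"spin":0},{"x":0.12,"y":-0.05,"z":0.35,"spin":0},{"x":0.12,"y":-0.05,"z":0.4,"spin":0},{"x":0.12,"y":-0.05,"z":0.45,"spin":0},{"x":0.12,"y":-0.05,"z":0.5,"spin":0}]'
python3 -m inch '[{"x":0.03,"y":-0.01,"z":0.05,"spin":0},{"x":0.06,"y":-0.02,"z":0.1,"spin":0},{"x":0.06,"y":-0.02,"z":0.15,"spin":0},{"x":0.06,"y":-0.02,"z":0.2,"spin":0},{"x":0.06,"y":-0.02,"z":0.25,"spin":0},{"x":0.06,"y":-0.02,"z":0.3,"spin":0},{"x":0.06,"y":-0.02,"z":0.35,"spin":0},{"x":0.06,"y":-0.02,"z":0.4,"spin":0},{"x":0.06,"y":-0.02,"z":0.45,"spin":0},{"x":0.06,"y":-0.02,"z":0.5,"spin":0}]';python3 -c "
from h import *
print(get_state()['joints'].round(2))"
```

```text
time_s: 17.8
position: [0.4205, -0.1327, 0.6484]
tool_rot: [[-0.9, 0.345, 0.266], [0.33, 0.939, -0.099], [-0.284, -0.001, -0.959]]
wrist_force: [-0.0, -0.4, 0.4]
opening: 0.0
time_s: 19.05
position: [0.4218, -0.131, 0.6689]
tool_rot: [[-0.883, 0.346, 0.317], [0.324, 0.938, -0.122], [-0.339, -0.005, -0.941]]
wrist_force: [-0.5, 0.3, -0.1]
opening: 0.0001
[-26.91  11.43  62.34 121.16   1.99  -6.39]
```

```bash
python3 -m inch '[{"x":-0.03,"y":0.01,"z":0.05,"spin":0},{"x":-0.04,"y":0.01,"z":0.1,"spin":0},{"x":-0.04,"y":0.01,"z":0.15,"spin":0},{"x":-0.04,"y":0.01,"z":0.2,"spin":0},{"x":-0.04,"y":0.01,"z":0.25,"spin":0},{"x":-0.04,"y":0.01,"z":0.3,"spin":0},{"x":-0.04,"y":0.01,"z":0.35,"spin":0},{"x":-0.04,"y":0.01,"z":0.4,"spin":0},{"x":-0.04,"y":0.01,"z":0.45,"spin":0},{"x":-0.04,"y":0.01,"z":0.5,"spin":0}]'
python3 -m inch '[{"x":0.02,"y":-0.01,"z":0.05,"spin":0},{"x":0.04,"y":-0.01,"z":0.1,"spin":0},{"x":0.04,"y":-0.01,"z":0.15,"spin":0},{"x":0.04,"y":-0.01,"z":0.2,"spin":0},{"x":0.04,"y":-0.01,"z":0.25,"spin":0},{"x":0.04,"y":-0.01,"z":0.3,"spin":0},{"x":0.04,"y":-0.01,"z":0.35,"spin":0},{"x":0.04,"y":-0.01,"z":0.4,"spin":0},{"x":0.04,"y":-0.01,"z":0.45,"spin":0},{"x":0.04,"y":-0.01,"z":0.5,"spin":0}]';python3 -c "
from h import *
print(get_state()['joints'].round(2))"
```

```text
time_s: 20.3
position: [0.368, -0.1093, 0.6973]
tool_rot: [[-0.863, 0.348, 0.366], [0.316, 0.937, -0.147], [-0.394, -0.011, -0.919]]
wrist_force: [0.1, 0.2, -0.1]
opening: 0.0001
time_s: 21.55
position: [0.383, -0.1085, 0.7166]
tool_rot: [[-0.84, 0.35, 0.414], [0.307, 0.937, -0.169], [-0.447, -0.015, -0.894]]
wrist_force: [0.1, 0.7, 0.7]
opening: -0.0001
[-26.49   5.48  63.14 121.16   1.93  -5.77]
```

The tool now tilts 26.6° forward, aligned with the hood's x. I'll bring it down in front of the lip's middle.

```bash
python3 -m inch '[{"x":0,"y":0.03,"z":-0.02,"spin":0},{"x":0,"y":0.075,"z":-0.055,"spin":0},{"x":0,"y":0.12,"z":-0.09,"spin":0},{"x":0,"y":0.165,"z":-0.125,"spin":0},{"x":0,"y":0.21,"z":-0.16,"spin":0},{"x":0,"y":0.255,"z":-0.2,"spin":0},{"x":0,"y":0.3,"z":-0.24,"spin":0},{"x":0.0,"y":0.345,"z":-0.28,"spin":0},{"x":0.005,"y":0.385,"z":-0.315,"spin":0},{"x":0.015,"y":0.41,"z":-0.36,"spin":0}]'

```

```text
time_s: 22.8
position: [0.398, 0.3036, 0.3554]
tool_rot: [[-0.841, 0.347, 0.415], [0.305, 0.938, -0.167], [-0.447, -0.014, -0.894]]
wrist_force: [1.2, 0.7, 0.1]
opening: -0.0002
```

```bash
python3 -m inch '[{"x":0.015,"y":0.005,"z":-0.05,"spin":0},{"x":0.03,"y":0.01,"z":-0.105,"spin":0},{"x":0.045,"y":0.015,"z":-0.16,"spin":0},{"x":0.06,"y":0.02,"z":-0.21,"spin":0},{"x":0.07,"y":0.025,"z":-0.25,"spin":0},{"x":0.08,"y":0.025,"z":-0.28,"spin":0},{"x":0.09,"y":0.025,"z":-0.288,"spin":0},{"x":0.1,"y":0.022,"z":-0.288,"spin":0},{"x":0.11,"y":0.018,"z":-0.288,"spin":0},{"x":0.115,"y":0.016,"z":-0.288,"spin":0}]'
python3 - <<'E'
from h import *
for c in ['scene','wrist']:
    Tm=shot(c,c+'4')
    for n in ['marker_tip','lip']:
        for r in spot_point(c,n)[:1]: print(c,n,round(r['p'],2),w(Tm,r['xyz']).round(4))
a=cv2.imread('pics/scene4.png')[90:240,130:330]
cv2.imwrite('pics/s4.png',cv2.resize(a,None,fx=4,fy=4,interpolation=2))
E
```

```text
time_s: 24.05
position: [0.5148, 0.3178, 0.0703]
tool_rot: [[-0.839, 0.35, 0.416], [0.308, 0.937, -0.168], [-0.449, -0.012, -0.894]]
wrist_force: [0.2, 0.1, 0.2]
opening: -0.0002
scene marker_tip 0.45 [0.5362 0.1839 0.2057]
scene lip 0.69 [0.5531 0.3009 0.0994]
```

View pics/s4.png

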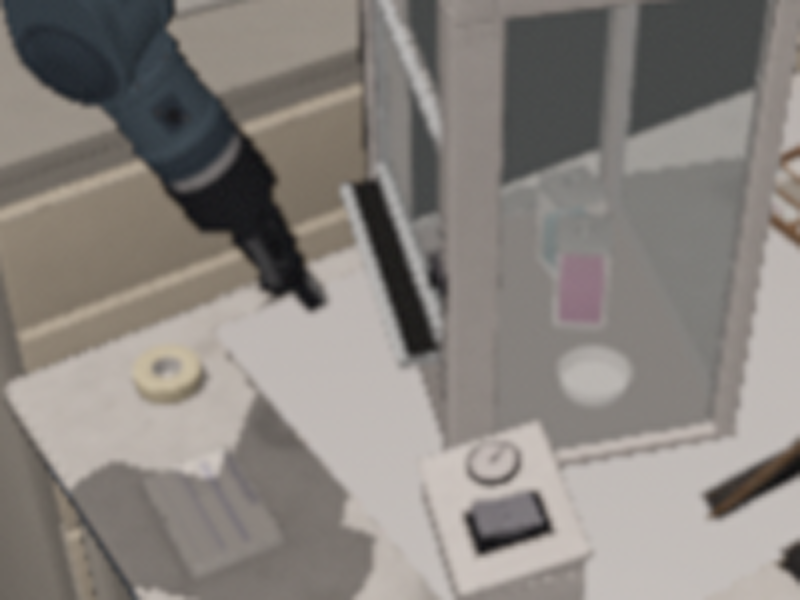

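View pics/wrist4.png

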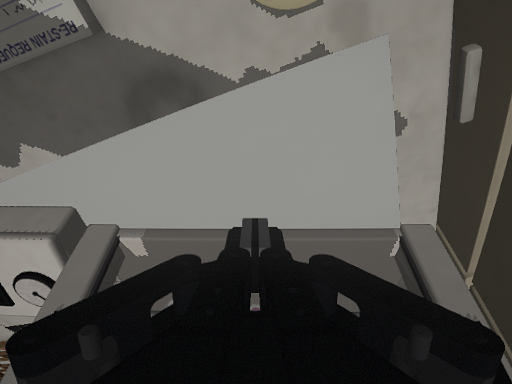

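The rounded fingertip stands in front of the lip's middle (scene at (315, 295)), slanting forward and down. The switch at (510, 520) still reads on. Next I slide it under the nose and begin lifting.

```bash
python3 -m inch '[{"x":0.009,"y":-0.003,"z":0,"spin":0},{"x":0.018,"y":-0.006,"z":0,"spin":0},{"x":0.027,"y":-0.01,"z":0,"spin":0},{"x":0.034,"y":-0.012,"z":0,"spin":0},{"x":0.034,"y":-0.012,"z":0.003,"spin":0},{"x":0.034,"y":-0.012,"z":0.006,"spin":0},{"x":0.034,"y":-0.012,"z":0.009,"spin":0},{"x":0.034,"y":-0.012,"z":0.012,"spin":0},{"x":0.034,"y":-0.012,"z":0.015,"spin":0},{"x":0.034,"y":-0.012,"z":0.018,"spin":0}]'
python3 - <<'E'
from h import *
Tm=shot('scene','scene5')
for n in ['marker_tip','lip']:
    for r in spot_point('scene',n)[:1]: print(n,round(r['p'],2),w(Tm,r['xyz']).round(4))
a=cv2.imread('pics/scene5.png')[90:240,130:330]
cv2.imwrite('pics/s5.png',cv2.resize(a,None,fx=4,fy=4,interpolation=2))
E
```

```text
time_s: 25.6
position: [0.546, 0.3054, 0.0859]
tool_rot: [[-0.842, 0.349, 0.412], [0.306, 0.937, -0.169], [-0.445, -0.016, -0.895]]
wrist_force: [-2.5, 0.7, -3.4]
opening: 0.0002
marker_tip 0.56 [0.5376 0.1822 0.2052]
lip 0.59 [0.5519 0.3034 0.1005]
```

View pics/s5.png

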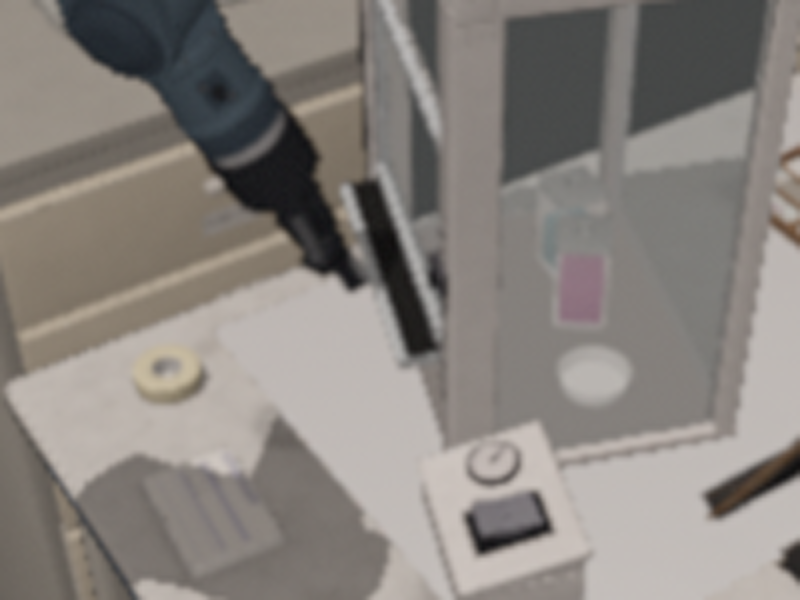

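The fingertip has just met the nose from beneath and in front, at (−2.5, −3.4) N, but very near its tip. I'll dip, go 4 mm further under, then lift.

```bash
python3 -m inch '[{"x":-0.001,"y":0,"z":-0.014,"spin":0},{"x":0.004,"y":-0.0015,"z":-0.014,"spin":0},{"x":0.004,"y":-0.0015,"z":-0.010,"spin":0},{"x":0.004,"y":-0.0015,"z":-0.006,"spin":0},{"x":0.004,"y":-0.0015,"z":-0.001,"spin":0},{"x":0.004,"y":-0.0015,"z":0.005,"spin":0},{"x":0.004,"y":-0.0015,"z":0.011,"spin":0},{"x":0.004,"y":-0.0015,"z":0.017,"spin":0},{"x":0.004,"y":-0.0015,"z":0.023,"spin":0},{"x":0.004,"y":-0.0015,"z":0.029,"spin":0}]'
python3 - <<'E'
from h import *
Tm=shot('scene','scene6')
for n in ['marker_tip','lip']:
    for r in spot_point('scene',n)[:1]: print(n,round(r['p'],2),w(Tm,r['xyz']).round(4))
E
```

```text
time_s: 27.0
position: [0.5501, 0.3037, 0.1154]
tool_rot: [[-0.841, 0.349, 0.413], [0.306, 0.937, -0.169], [-0.446, -0.016, -0.895]]
wrist_force: [-4.4, 0.4, -3.2]
opening: -0.0
marker_tip 0.61 [0.5377 0.1835 0.2038]
lip 0.89 [0.5493 0.3014 0.139 ]
```

The sash is rising: lip 0.139, marker about 0.204. I'll lift 55 mm more, then measure.

```bash
python3 -m inch '[{"x":0,"y":0,"z":0.006,"spin":0},{"x":0,"y":0,"z":0.013,"spin":0},{"x":0,"y":0,"z":0.02,"spin":0},{"x":0,"y":0,"z":0.027,"spin":0},{"x":0,"y":0,"z":0.034,"spin":0},{"x":0,"y":0,"z":0.041,"spin":0},{"x":0,"y":0,"z":0.047,"spin":0},{"x":0,"y":0,"z":0.051,"spin":0},{"x":0,"y":0,"z":0.053,"spin":0},{"x":0,"y":0,"z":0.053,"spin":0}]'
python3 - <<'E'
from h import *
for c in ['scene','top','wrist']:
  Tm=shot(c,c+'7')
  for n in ['marker_tip','lip']:
    for r in spot_point(c,n)[:1]: print(c,n,round(r['p'],2),w(Tm,r['xyz']).round(4))
a=cv2.imread('pics/scene7.png')[110:190,190:290]
cv2.imwrite('pics/s7.png',cv2.resize(a,None,fx=7,fy=7,interpolation=2))
a=cv2.imread('pics/top7.png')[150:200,150:260]
cv2.imwrite('pics/t7.png',cv2.resize(a,None,fx=7,fy=7,interpolation=2))
E
```

```text
time_s: 28.4
position: [0.5502, 0.3037, 0.1689]
tool_rot: [[-0.841, 0.349, 0.413], [0.306, 0.937, -0.169], [-0.446, -0.016, -0.895]]
wrist_force: [-7.5, -0.6, -1.5]
opening: -0.0002
scene marker_tip 0.59 [0.537  0.1844 0.2009]
scene lip 0.91 [0.5486 0.3043 0.1915]
top marker_tip 0.42 [0.534  0.1837 0.1985]
top lip 0.64 [0.5517 0.306  0.1876]
wrist marker_tip 0.93 [0.5318 0.1839 0.2101]
```

View pics/s7.png

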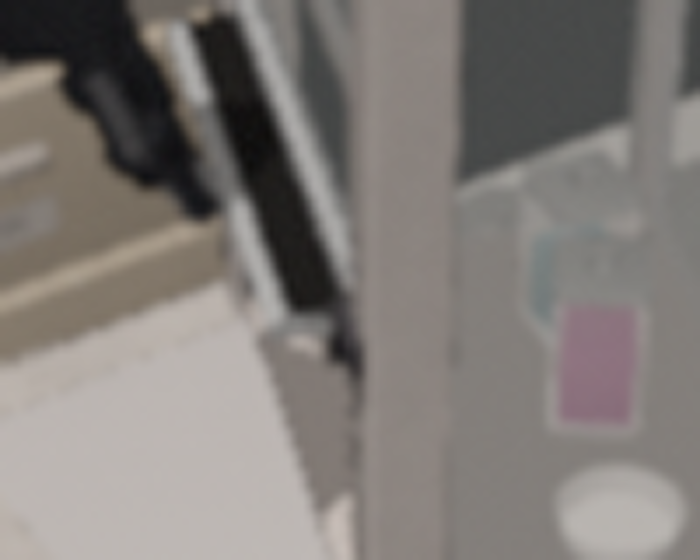

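View pics/wrist7.png

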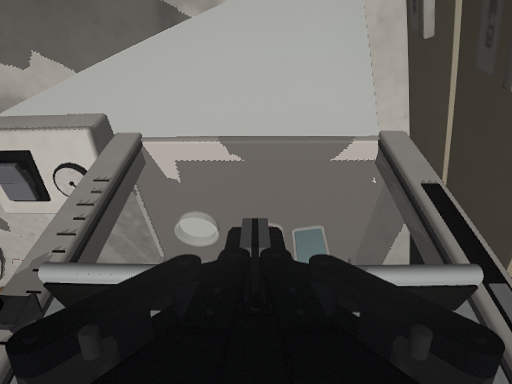

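View pics/t7.png

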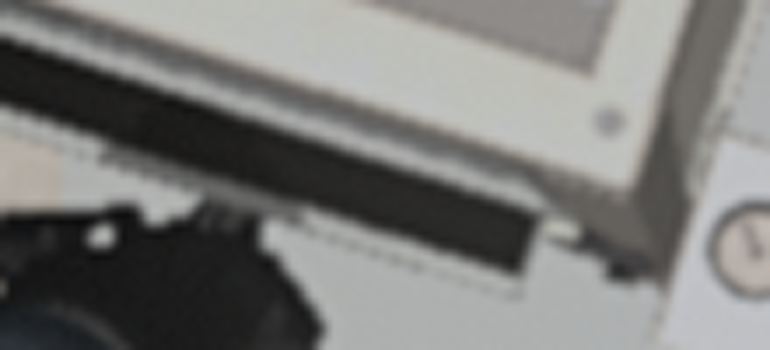

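The lip's silver nose runs along row 270 of the wrist picture, with the marker at its left at about (20, 305). In the top crop the marker, at (590, 240), is beside the lip's end and not touched. I'll compare lip and marker heights in the wrist depth.

```bash
python3 - <<'E'
from h import *
for u,v in [(50,268),(60,268),(60,272),(60,276),(100,270),(120,270),(420,270),(450,270),(460,268),(10,300),(20,300),(25,300),(30,300),(34,297),(20,306),(20,312),(35,285)]:
    p=px('wrist','wrist7',u,v);print(u,v,None if p is None else p.round(4))
a=cv2.imread('pics/wrist7.png')[245:345,0:130]
cv2.imwrite('pics/w7.png',cv2.resize(a,None,fx=6,fy=6,interpolation=2))
E
```

```text
50 268 [0.5164 0.2012 0.1908]
60 268 [0.5184 0.2062 0.1906]
60 272 [0.5191 0.2069 0.1926]
60 276 [0.5205 0.2065 0.1942]
100 270 [0.5261 0.2269 0.191 ]
120 270 [0.5295 0.237  0.1908]
420 270 [0.5805 0.3812 0.1904]
450 270 [0.5856 0.3958 0.1907]
460 268 [0.5871 0.4011 0.1899]
10 300 [0.5266 0.1632 0.1987]
20 300 [0.5287 0.1689 0.1984]
25 300 [0.5301 0.171  0.198 ]
30 300 [0.5314 0.1733 0.1977]
34 297 [0.532  0.1743 0.1957]
20 306 [0.5298 0.1703 0.2016]
20 312 [0.5306 0.1722 0.205 ]
35 285 [0.5347 0.1631 0.1848]
```

View pics/w7.png

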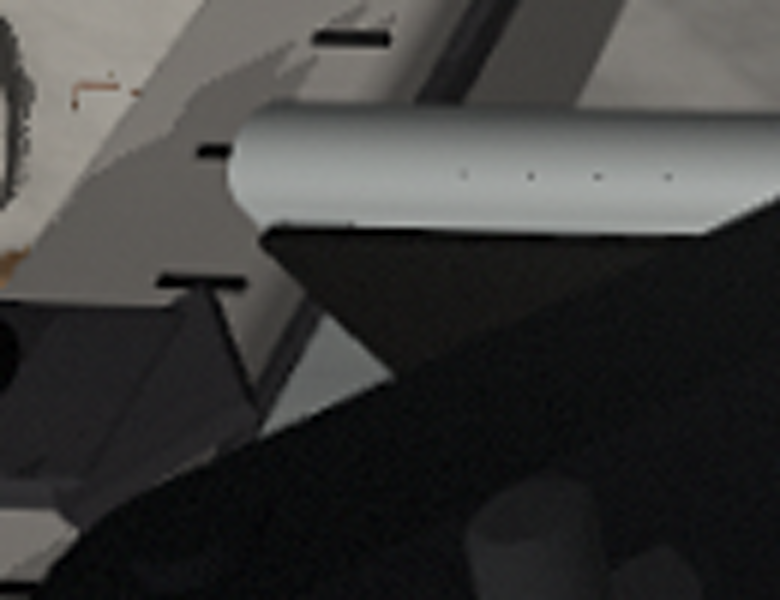

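```bash
python3 - <<'E'
from h import *
for u,v in [(5,297),(10,297),(5,310),(5,318),(5,322),(5,325),(10,322),(10,324),(10,328),(33,294),(35,300),(36,303),(38,306),(39,310),(40,313),(41,312),(42,314),(38,315),(30,316),(30,320)]:
    p=px('wrist','wrist7',u,v,0);print(u,v,None if p is None else p.round(4))
# depth-based: pointer points in top & scene
for c in ('top','scene'):
    Tm=np.load(f'pics/{c}7.npz')['T'];k=calibration(c)
    K=np.array([[k['fx'],0,k['cx']],[0,k['fy'],k['cy']],[0,0,1.]]);M=np.linalg.inv(Tm)
    q=cv2.projectPoints(np.array([[[.5365,.184,.203]],[[.552-.0385,.305-.109,.192]]]),cv2.Rodrigues(M[:3,:3])[0],M[:3,3],K,np.array([k['k1'],0,0,0.]))[0]
    print(c,q.round(1).tolist())
E
```

```text
5 297 [0.5253 0.1587 0.197 ]
10 297 [0.5269 0.1605 0.1964]
5 310 [0.5277 0.1624 0.2041]
5 318 [0.5282 0.1661 0.2088]
5 322 [0.5287 0.1675 0.2109]
5 325 [0.53   0.1668 0.212 ]
10 322 [0.5294 0.1708 0.2109]
10 324 [0.5301 0.1706 0.2117]
10 328 [0.5307 0.1716 0.2137]
33 294 [0.5312 0.1732 0.1941]
35 300 [0.5326 0.1759 0.1974]
36 303 [0.534  0.176  0.1985]
38 306 [0.534  0.1793 0.2007]
39 310 [0.5343 0.1818 0.2032]
40 313 [0.5355 0.1822 0.2044]
41 312 [0.5354 0.1827 0.2039]
42 314 [0.5371 0.1817 0.2042]
38 315 [0.5353 0.1816 0.2056]
30 316 [0.5328 0.1794 0.207 ]
30 320 [0.5349 0.1779 0.2082]
top [[[228.0, 183.3]], [[223.9, 192.5]]]
scene [[[236.5, 153.4]], [[227.5, 157.0]]]
```

```bash
python3 - <<'E'
from h import *
for v in range(261,287):
    L=[px('wrist','wrist7',u,v,0) for u in range(50,75)]
    L=[p for p in L if p is not None]
    P=np.median([[p@[.94,-.342,0],p[2]] for p in L],0);print(v,P.round(4))
E
```

```text
261 [0.4481 0.1661]
262 [0.4188 0.1856]
263 [0.417  0.1873]
264 [0.417 0.188]
265 [0.4163 0.1889]
266 [0.4164 0.1895]
267 [0.4168 0.1899]
268 [0.4163 0.1907]
269 [0.4165 0.1912]
270 [0.4169 0.1916]
271 [0.4172 0.1921]
272 [0.4176 0.1923]
273 [0.4177 0.1928]
274 [0.4183 0.1933]
275 [0.4184 0.1936]
276 [0.4192 0.1939]
277 [0.4197 0.1941]
278 [0.4202 0.1943]
279 [0.4209 0.1945]
280 [0.4218 0.1945]
281 [0.423  0.1945]
282 [0.4239 0.1946]
283 [0.424  0.1951]
284 [0.4243 0.1956]
285 [0.424  0.1962]
286 [0.4244 0.1967]
```

The wrist depth gives lip mid-height 0.1897 and pointer tip 0.204 (clamp 0.195–0.2135). I'll lift 13 mm and remeasure.

```bash
python3 -m inch '[{"x":0,"y":0,"z":0.003,"spin":0},{"x":0,"y":0,"z":0.006,"spin":0},{"x":0,"y":0,"z":0.009,"spin":0},{"x":0,"y":0,"z":0.011,"spin":0},{"x":0,"y":0,"z":0.012,"spin":0},{"x":0,"y":0,"z":0.013,"spin":0},{"x":0,"y":0,"z":0.013,"spin":0},{"x":0,"y":0,"z":0.013,"spin":0},{"x":0,"y":0,"z":0.013,"spin":0},{"x":0,"y":0,"z":0.013,"spin":0}]'
python3 - <<'E'
from h import *
for c in ['scene','top','wrist']:
  Tm=shot(c,c+'8')
  for n in ['marker_tip','lip']:
    for r in spot_point(c,n)[:1]: print(c,n,round(r['p'],2),w(Tm,r['xyz']).round(4))
def z(u,v): 
    p=px('wrist','wrist8',u,v,0); return p if p is not None else np.full(3,np.nan)
for v in range(260,290,2):
    P=np.nanmedian([[z(u,v)@[.94,-.342,0],z(u,v)[2]] for u in range(50,75)],0);print(v,P.round(4))
a=cv2.imread('pics/wrist8.png')[245:345,0:130]
cv2.imwrite('pics/w8.png',cv2.resize(a,None,fx=6,fy=6,interpolation=2))
E
```

```text
time_s: 30.1
position: [0.5502, 0.3037, 0.1816]
tool_rot: [[-0.841, 0.349, 0.413], [0.306, 0.937, -0.169], [-0.446, -0.016, -0.895]]
wrist_force: [-5.7, -0.2, -4.0]
opening: -0.0001
scene marker_tip 0.41 [0.5361 0.1854 0.2023]
scene lip 0.56 [0.5509 0.3038 0.2016]
top marker_tip 0.41 [0.5357 0.1835 0.2013]
top lip 0.59 [0.5537 0.308  0.2006]
wrist marker_tip 0.64 [0.5345 0.182  0.2059]
260 [0.4484 0.178 ]
262 [0.4185 0.1985]
264 [0.4168 0.201 ]
266 [0.4165 0.2022]
268 [0.4169 0.2032]
270 [0.4169 0.2044]
272 [0.4177 0.2051]
274 [0.4179 0.2061]
276 [0.419  0.2068]
278 [0.4203 0.2071]
280 [0.4217 0.2075]
282 [0.4239 0.2074]
284 [0.4242 0.2083]
286 [0.4243 0.2095]
288 [0.4262 0.2095]
```

View pics/w8.png

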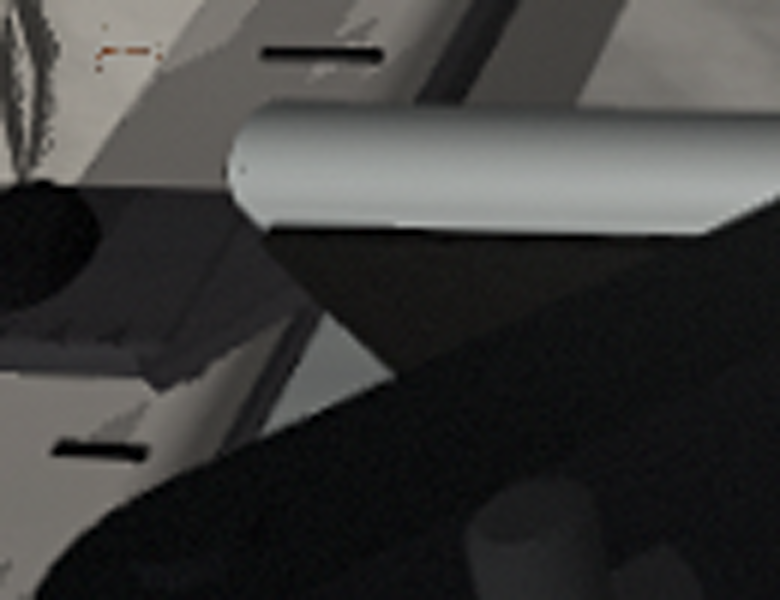

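Now the marker's pointer shows with its apex at about crop (318, 290), right behind the lip's end. I'll measure the clamp and tip in this picture.

```bash
python3 - <<'E'
from h import *
for u,v in [(17,277),(25,277),(25,281),(22,290),(22,298),(22,302),(22,305),(22,307),(26,308),(36,288),(44,291),(48,292),(50,293),(52,294),(51,295),(45,296),(40,299)]:
    p=px('wrist','wrist8',u,v,0);print(u,v,None if p is None else p.round(4))
E
```

```text
17 277 [0.5252 0.1574 0.1965]
25 277 [0.5267 0.1629 0.1966]
25 281 [0.5277 0.1636 0.1988]
22 290 [0.5284 0.165  0.2046]
22 298 [0.5287 0.1695 0.21  ]
22 302 [0.5295 0.1704 0.2122]
22 305 [0.5313 0.1687 0.2129]
22 307 [0.5335 0.1657 0.2127]
26 308 [0.5323 0.1723 0.2146]
36 288 [0.5309 0.1731 0.2032]
44 291 [0.533  0.1786 0.2047]
48 292 [0.5336 0.1818 0.2055]
50 293 [0.5351 0.1817 0.2054]
52 294 [0.5306 0.1914 0.2096]
51 295 [0.5369 0.1807 0.2056]
45 296 [0.5352 0.1785 0.2067]
40 299 [0.5341 0.1774 0.209 ]
```

The clamp spans 0.1955–0.2128 and the tip is at about 0.2045, with the lip at 0.2024. I'll nudge up 1.5 mm, then withdraw perpendicular to the finger face.

```bash
python3 -m inch '[{"x":0,"y":0,"z":0.0007,"spin":0},{"x":0,"y":0,"z":0.0015,"spin":0},{"x":0,"y":0,"z":0.0015,"spin":0},{"x":0,"y":0,"z":0.0015,"spin":0},{"x":-0.003,"y":0.001,"z":0,"spin":0},{"x":-0.01,"y":0.004,"z":-0.004,"spin":0},{"x":-0.025,"y":0.009,"z":-0.012,"spin":0},{"x":-0.05,"y":0.018,"z":-0.02,"spin":0},{"x":-0.08,"y":0.018,"z":-0.02,"spin":0},{"x":-0.09,"y":0.018,"z":-0.02,"spin":0}]'
python3 - <<'E'
from h import *
for c in ['scene','top','wrist']:
  Tm=shot(c,c+'9')
  for n in ['marker_tip','lip']:
    for r in spot_point(c,n)[:1]: print(c,n,round(r['p'],2),w(Tm,r['xyz']).round(4))
E
```

```text
time_s: 31.8
position: [0.4592, 0.3221, 0.1612]
tool_rot: [[-0.841, 0.348, 0.414], [0.305, 0.937, -0.169], [-0.447, -0.016, -0.895]]
wrist_force: [0.2, 1.4, -0.1]
opening: 0.0001
scene marker_tip 0.51 [0.5375 0.1857 0.2037]
scene lip 0.61 [0.5521 0.3035 0.205 ]
top marker_tip 0.49 [0.5363 0.1827 0.2013]
top lip 0.61 [0.5511 0.3086 0.1989]
```

View pics/wrist9.png

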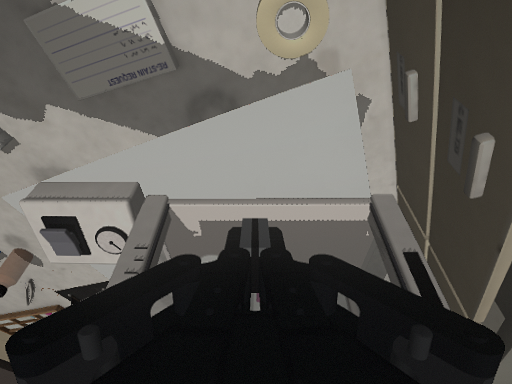

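View pics/scene9.png

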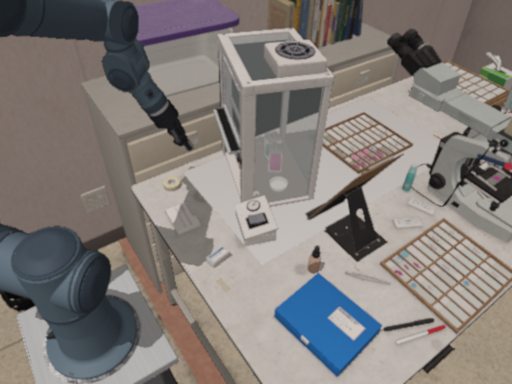

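The finger is clear with no force, and the sash stayed up. One more retreat will show the lip end and marker from another viewpoint.

```bash
python3 -m inch '[{"x":-0.02,"y":-0.01,"z":0.015,"spin":0},{"x":-0.04,"y":-0.03,"z":0.03,"spin":0},{"x":-0.06,"y":-0.05,"z":0.05,"spin":0},{"x":-0.075,"y":-0.07,"z":0.07,"spin":0},{"x":-0.085,"y":-0.08,"z":0.09,"spin":0},{"x":-0.085,"y":-0.08,"z":0.1,"spin":0},{"x":-0.085,"y":-0.08,"z":0.1,"spin":0},{"x":-0.085,"y":-0.08,"z":0.1,"spin":0},{"x":-0.085,"y":-0.08,"z":0.1,"spin":0},{"x":-0.085,"y":-0.08,"z":0.1,"spin":0}]'
python3 - <<'E'
from h import *
Tm=shot('wrist','wrist10')
for n in ['marker_tip','lip','switch_far_end','switch_pivot']:
    for r in spot_point('wrist',n)[:1]: print(n,round(r['p'],2),w(Tm,r['xyz']).round(4))
Tm=shot('scene','scene10')
for n in ['marker_tip','lip']:
    for r in spot_point('scene',n)[:1]: print('scene',n,round(r['p'],2),w(Tm,r['xyz']).round(4))
a=cv2.imread('pics/scene10.png')[110:190,190:290]
cv2.imwrite('pics/s10.png',cv2.resize(a,None,fx=7,fy=7,interpolation=2))
E
```

```text
time_s: 33.5
position: [0.376, 0.2419, 0.2609]
tool_rot: [[-0.841, 0.35, 0.413], [0.306, 0.937, -0.17], [-0.446, -0.016, -0.895]]
wrist_force: [0.7, 0.2, 0.6]
opening: 0.0
marker_tip 0.44 [ 0.3988  0.3729 -0.0029]
switch_far_end 0.88 [0.5351 0.0478 0.0672]
switch_pivot 0.68 [0.5151 0.0542 0.0618]
scene marker_tip 0.55 [0.5375 0.1844 0.2077]
scene lip 0.93 [0.5484 0.3045 0.2005]
```

View pics/wrist10.png

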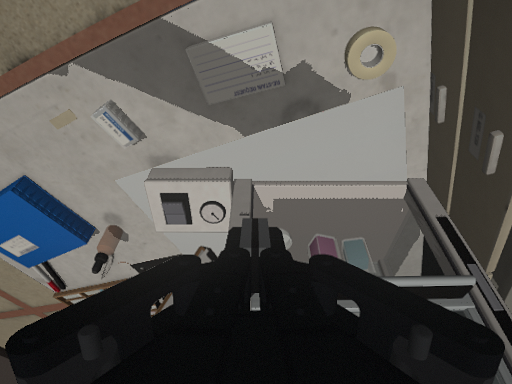

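View pics/s10.png

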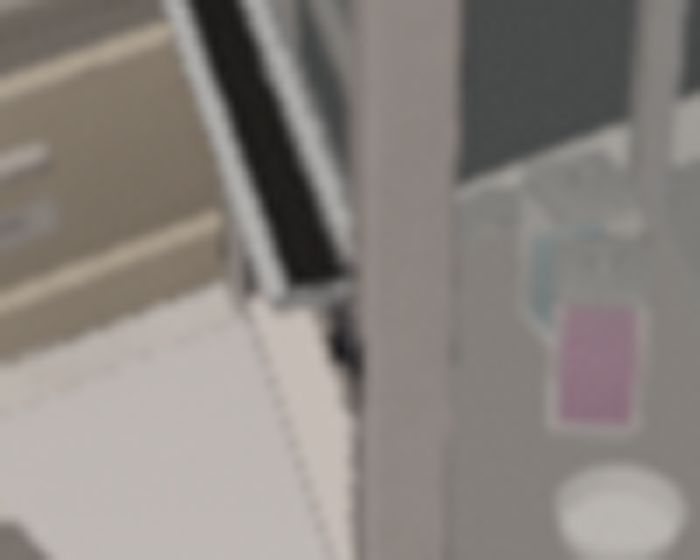

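```bash
python3 - <<'E'
from h import *
def z(n,u,v):
    p=px('wrist',n,u,v,0); return p if p is not None else np.full(3,np.nan)
for v in range(274,294):
    P=np.nanmedian([[z('wrist10',u,v)@[.94,-.342,0],z('wrist10',u,v)[2]] for u in range(400,465)],0);print(v,P.round(4))
# top view strip height, before/after, and lip top in top images
for n in ('top8','top9'):
    Z=[px('top',n,u,v,0) for u in range(200,224) for v in range(170,196)]
    Z=np.array([p[2] for p in Z if p is not None and .17<p[2]<.23 and abs((p-[.552,.305,0])@[.94,-.342,0]-.017)<.009]);print(n,len(Z),np.median(Z))
E
```

```text
274 [0.5313 0.1304]
275 [0.5325 0.1314]
276 [0.4162 0.2015]
277 [0.4157 0.2031]
278 [0.4156 0.2043]
279 [0.4157 0.2054]
280 [0.4163 0.2064]
281 [0.417  0.2071]
282 [0.4174 0.2079]
283 [0.4187 0.2084]
284 [0.4203 0.2088]
285 [0.422  0.2089]
286 [0.4228 0.2095]
287 [0.4233 0.2105]
288 [0.4244 0.211 ]
289 [0.4267 0.211 ]
290 [0.4287 0.2112]
291 [0.4307 0.2113]
292 [0.4331 0.2111]
293 [0.4352 0.2112]Traceback (most recent call last):
  File "<stdin>", line 8, in <module>
  File "h.py", line 12, in px
    k=calibration(c);z=np.load(f'pics/{n}.npz');d=z['d'];Tm=z['T']
ValueError: time passes only in moves, steps and waits
```

The lip's mid-height now measures 0.204 against a marker tip of 0.204–0.2045. The switch is on and nothing is touched, so I'm handing in.

```bash
python3 -c "
from workcell import *
print(get_state()['time_s']);print(sign_off())"
```

```text
33.9
the job is handed in; nothing more can be done
None
```

The fan is switched on and the sash stands with its lip level with the marker tip to within about 1 mm. I handed the job in at 33.9 s with the arm clear and reading no contact force.

- **Fan switch:** I pressed the far half down with closed fingertips until it met its stop at about 18 N. In the pictures and depth afterwards the far half is flush with the bezel and the near half is about 5 mm higher.
- **Sash:** The move command cannot tilt the tool. I built up a 26° forward slant by repeatedly commanding poses beyond a joint's reach, high up in free air. I then pushed the nose up from beneath with the closed fingertips, at about 8 N or less by the readings.

**Last checks on height:**
- **Wrist depth:** this gave the lip's mid-height as 0.204 m and the marker tip as 0.204–0.2045 m.
- **Networks:** their single readings scatter more. The last scene reading put the lip at 0.2005 and the marker at 0.2077 m, 7 mm apart. The readings before it agreed to 1–3 mm, so I relied on the depth.
- **Not confirmed:** a last check of the lip height in the top camera's depth failed on a software error. The final wrist picture did not show the marker, so it was not measured again after the last 1.5 mm nudge.

In the final pictures the tape roll, cover-glass box and bottle look to be where they started, and the marker reads the same position throughout.

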